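Reset the length stop of a welding jig

ROBOT

A 6-joint arm with a two-finger parallel gripper is mounted at the origin on the work surface. World frame = base frame: x ahead of the robot, y to its left, z up, the work surface at z = 0. Lengths are in mm, angles in rad, forces in N, time in s.
With the tool pointing down it reaches from about 300 to 850 mm from the base axis. Payload 4.2 kg.
Tool frame: the origin (TCP) lies at the very end of the fingers, on their centre line; the grasp point (between the pads) lies grip_depth behind it (grip_depth is the distance from the TCP to the grasp point, in mm); z points along the fingers, y is the line along which they close (so a half turn about z gives the same grasp; the last joint's range is limited). The gripper opens to 91 mm and grips with 3 to 60 N. Pads are 32 mm wide; open, the fingers measure 118 mm over their backs; the gripper's body (76 mm by 178 mm) begins 60 mm behind the grasp point.
Start: joints at [-1.187, 0.32, 1.565, -0, 1.257, -0.02], TCP at [225.931, -528.771, 213.976] pointing down, gripper open.
Joint ranges: [-3.11, 3.11], [-0.84, 2.01], [0.21, 2.61], [-1.34, 4.49], [0.05, 2.63], [-2.56, 2.56]. Speed limits (rad/s): [2.57, 2.57, 3.14, 3.14, 3.14, 3.14].

INTERFACE

Orientations are given as [roll, pitch, yaw] about the fixed x, y, z axes, in that order (R = Rz(yaw) Ry(pitch) Rx(roll)).
In Python, from rig import * gives the robot as it stands.
- The arm moves only by the shell command python3 -m crank 'ROWS' [FORCE]. ROWS is JSON, a list of rows, each an object with "translation": the shift along the tool's x, y, z in units of 0.4 m (1.0 is 0.4 m), a list of three; "delta_rot": the turn, a rotation vector about the tool's x, y, z in units of pi/2 rad (1.0 is pi/2 rad), a list of three; "gripper": the opening, from 0 (shut) to 1 (fully open). In form: [{"translation": [x, y, z], "delta_rot": [ax, ay, az], "gripper": gripper}, ...]. A call has 1 to 12 rows; each row is the pose to reach, as a shift and turn from the pose commanded when the call began, along the tool's axes at that moment; what a row does not reach only later rows make up. A row lasts 1/12 s, in which the tool goes at most 41.7 mm and 7.16 degrees, less where a joint would pass 70% of its speed; a pose out of reach is approached as far as the arm can. A call with a number of a shift or a turn outside -1 to 1 is refused whole. A call with a gripper value outside its range is refused whole. The fingers move at their own pace and stop on an object; FORCE is the grip in N (left out, the last holds). Time passes only in rows, so rows that repeat a pose let the fingers close. It gives the time, the measured TCP pose, the force, the opening and the grip force at its end, in the units of the state.
- get_state(): the state, without advancing time (a new reading comes with each control period).
- grab_frame(name): name is "scene" or "top"; returns a dict with "frame" (384x512x3 uint8, blue, green, red), "depth" (384x512 float32, mm along the optical axis (not along the pixel's ray), 0 where there is no reading), "vfov" (degrees; the focal length in pixels is half the picture's height over the tangent of half this angle, whatever the lens; pixels are square), "cx", "cy" (the principal point, pixels), "cam_to_world" (4x4, takes a point from camera to world coordinates). Camera axes: x right, y down, z forward; pixel columns grow to the right and rows downward; lengths in mm; the calibration is good to about 2 mm. A picture is of the moment at which its call begins.
- close_job(): hands the job in; it is judged then, once.
The state is a dict: "clock": time; "qpos": joint angles; "joint_velocities": joint speeds; "joint_efforts": joint torques, N m; "tool_pos": TCP position; "eef_rot": TCP orientation; "wrist_force": force on the tool from outside, world axes, zero at the start; "moment": the same for the moment, N m; "opening": opening from 0.0 (shut) to 1.0 (fully open); "grip_force": force on a finger pad.
Only numpy, scipy, OpenCV 4.12 (cv2) and the standard library are available. Lean on these libraries where they do the work, as an engineer would, in place of code of your own. Each camera call takes 0.05 s, during which the arm holds its last target. There are 200 camera calls.

TASK

Set up the welding jig for the next length: fold its spatter guard all the way down, lift the clamp lever of the length stop fully up to free it, slide the stop along the rail until its pointer lines up with the triangular mark (the round mark is from another job), press the lever fully down to lock the stop there, and only then fold the guard fully up again. Leave the tools and parts lying on and around the jig where they are.

Things in the scene. Friction and masses are not known exactly. Their poses are not given: they have to be found in the camera images.
- jig: fixed jig: steel bed 220 x 520 x 20 mm (x, y, z); origin: centre of its underside, on the table; +y along it, +x to the far side, away from the robot. Rail (30 wide, top 45 mm above the table, 460 long) along y at x = +30 mm, end blocks 54 mm high at y = +-215 mm. Guard along the front (-x) edge; marks on the bed behind the rail.
- stop (a joint): position of the length stop (grey saddle block 70 x 60 mm on the rail, top 75 mm above the table, with two lever cheeks up to 96 mm) along the rail, m: 0 = 140 mm on the -y side of the jig's middle, 0.28 = 140 mm on the +y side. Moves freely only with the lever lifted.
- clamp_lever (a joint): angle of the clamp lever, rad: 0 = down (level, towards the front, -x of the jig), locked; 1.3 = fully up, free. It stays where it is left. The cam lets go at about 0.3 rad. It turns about an axis along the jig's y through point lever_pivot.
- lever_pivot (a point): centre of the lever's pivot, on the stop, 86 mm above the table
- lever_ball (a point): centre of the ball knob, 30 mm in diameter, at the lever's end: 98.5 mm from the pivot; when locked it lies 98 mm in front (-x) of the pivot and 10 mm lower, 76 mm above the table. The lever rod is 12 mm thick. Good to pinch from above across the jig's y, and stays pinched while the lever swings and the stop slides.
- pointer (a point): tip of the stop's pointer, a small finger on the stop's far (+x) side, 59 mm behind the middle of the rail and 30 mm above the table, in the middle of the stop's width
- guard (a joint): angle of the spatter guard, rad: 0 = upright, 1.05 = folded down as far as it goes, towards the robot. Stiff hinge: stays where it is left (about 4 N at the bar to move it).
- guard_hinge (a point): middle of the guard's hinge axis, which runs along the jig's y, 105 mm in front (-x) of the jig's origin and 24 mm above the table
- guard_bar (a point): middle of the guard's grip bar: a round bar along the jig's y, 12 mm thick, 100 mm long between its two end posts, 115 mm from the hinge axis. The guard's sheet (360 wide, 4 thick) ends 35 mm below the bar, so there is an open window under the bar.
- mark_triangle: the mark to set to: flat three-sided dark steel plate, 4 mm thick, about 31 mm a side, one corner pointing to the rail (-x), on the bed behind the rail; origin at the centre of its underside, axes parallel to the jig's. Its y position (jig frame) is where the pointer belongs. Fixed for the episode.
- mark_round: the other mark, a flat round dark steel plate 28 mm in diameter, 4 mm thick; not to be used. Fixed.
- spray_can: bystander: upright can, 62 mm diameter, 190 mm tall, origin at centre of its underside
- mug: bystander: upright steel cup, 80 mm diameter, 95 mm tall, origin at centre of its underside
- magnet: bystander: stepped steel welding magnet on the bed at one end, 50 x 22 x 36 mm, origin at centre of its underside
- offcut: bystander: short piece of square steel tube standing on the bed near the other end, 30 x 30 mm, 40 mm tall, open at the top, origin at centre of its underside
- grinding_wheel: bystander: flat grinding wheel, 114 mm diameter, 7 mm thick
- hammer: bystander: hammer lying on the table, 280 mm long
- angle_bar0: bystander: steel angle bar, 280 x 30 x 30 mm, lying on the table
- angle_bar1: bystander: steel angle bar, 280 x 30 x 30 mm, lying on the table

How it is judged (in metres and radians):
On the way, in this order (a step that is already met when the one before it is completed fails the run):
1. the guard is folded down (over 0.85 rad) while the lever is still down and the stop has not moved (value of joint guard above 0.85 rad and value of joint clamp_lever below 0.2 rad and distance of pointer from where it was at the start of the episode below 0.015 m), for 0.1 s.
2. the lever is lifted (over 1.0 rad) with the stop still near its old place (20 mm) (value of joint clamp_lever above 1 rad and distance of pointer from where it was at the start of the episode below 0.02 m), for 0.1 s.
3. with the lever up (over 0.6 rad), the stop's pointer is brought within 8 mm of the triangular mark's line (y of pointer in the frame of mark_triangle between -0.008 and 0.008 m and value of joint clamp_lever above 0.6 rad), for 0.1 s.
4. the lever is pressed down again (under 0.12 rad) with the pointer within 5 mm of the mark and the guard still down (over 0.6 rad) (y of pointer in the frame of mark_triangle between -0.005 and 0.005 m and value of joint clamp_lever below 0.12 rad and value of joint guard above 0.6 rad), for 0.2 s.
At the end, for the whole second after the job is handed in: The pointer is within 5 mm of the triangular mark along the rail, the lever is down (under 0.12 rad), the guard is upright (under 0.10 rad), and all three are at rest (y of pointer in the frame of mark_triangle between -0.005 and 0.005 m and value of joint clamp_lever below 0.12 rad and value of joint guard between -0.1 and 0.1 rad and velocity of joint guard between -0.05 and 0.05 rad/s and velocity of joint stop between -0.05 and 0.05 m/s and velocity of joint clamp_lever between -0.05 and 0.05 rad/s); the robot touches nothing.
It fails at once if a tool or part lying on or around the jig is moved by more than 20 mm (distance of any of spray_can, mug, magnet, offcut, grinding_wheel, hammer, angle_bar0, angle_bar1 from where it was at the start of the episode above 0.02 m).
It also fails if it takes over 67 s, if anything falls off the work surface, if the arm or the gripper's body presses on something with over 40 N, if the wrist force passes 120 N, or if a joint passes its speed limit or range.

## Working session

There is one attempt and no reset: what is moved stays moved. The work goes in short steps, Python scripts to look and compute and a shell command to move; the robot and the scene stay as the last step left them, time stands still between calls to the robot, and variables do not carry over. Pictures are saved under pics/ and viewed, at most 10 in all, crops included, and the job is handed in when it is done.

```bash
ls; mkdir -p pics
python3 - <<'E'
from rig import *
import cv2,numpy as np
s=get_state();print(s)
for n in("scene","top"):
    f=grab_frame(n);cv2.imwrite(f"pics/{n}0.png",f["frame"]);np.savez(f"{n}0.npz",**f)
    print(n,f["vfov"],f["cx"],f["cy"],np.round(f["cam_to_world"],3).tolist())
E
```

```text
pics
{'clock': 0.0, 'qpos': array([-1.18700655e+00,  3.20292627e-01,  1.56571049e+00, -4.85676111e-05,
        1.25738949e+00, -1.99734726e-02]), 'joint_velocities': array([ 0.00013432, -0.00075225,  0.0008486 ,  0.00123227, -0.0009608 ,
       -0.00070393]), 'joint_efforts': array([ 1.00906240e-03, -4.12463343e+01, -2.31974959e+01,  7.28134881e-02,
        4.57231072e-02, -1.60373229e-04]), 'tool_pos': array([ 225.71218535, -528.27984591,  213.10765772]), 'eef_rot': array([-3.13979214e+00,  1.02166478e-05,  4.03778276e-01]), 'wrist_force': array([-0.12312223,  0.17346054, -0.12899474]), 'moment': array([ 0.01374757,  0.02809507, -0.0035363 ]), 'grip_force': 0.0, 'opening': 1.0025796796456672}
scene 51.288755625520466 257.50182654815643 187.12360623036838 [[-0.606, 0.492, -0.625, 1288.302], [0.795, 0.381, -0.472, 539.17], [0.006, -0.783, -0.622, 858.854], [0.0, 0.0, 0.0, 1.0]]
top 53.0640515292735 255.0870696032584 193.34018351698404 [[0.012, -0.996, 0.083, 440.119], [-1.0, -0.012, -0.003, -26.021], [0.004, -0.083, -0.997, 1618.333], [0.0, 0.0, 0.0, 1.0]]
```

View pics/scene0.png

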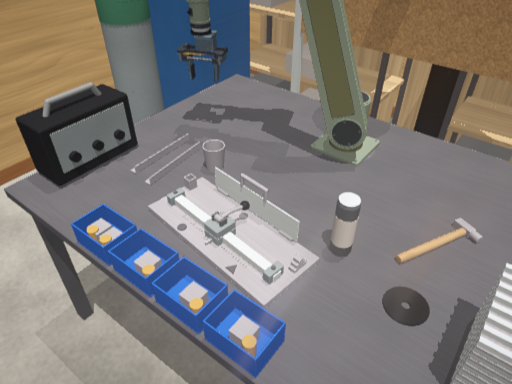

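View pics/top0.png

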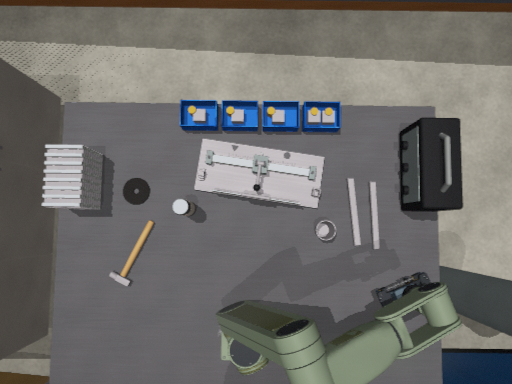

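The scene view shows the jig with the guard upright, the triangle at (232,268), the round mark at (182,227) and the ball at (245,205). In the top view the triangle is at (235,148), the round mark at (287,155), the ball at (257,187) and the can at (182,207).

```bash
cat > h.py <<'E'
import cv2,numpy as np
def cam(f):
    h=f["frame"].shape[0];return h/2/np.tan(np.radians(float(f["vfov"]))/2),float(f["cx"]),float(f["cy"]),np.array(f["cam_to_world"])
def cloud(f):
    F,cx,cy,T=cam(f);d=f["depth"];v,u=np.mgrid[:d.shape[0],:d.shape[1]]
    P=np.stack([(u-cx)*d/F,(v-cy)*d/F,d],-1)@T[:3,:3].T+T[:3,3];P[d==0]=np.nan;return P
def ray(f,uv,z):
    F,cx,cy,T=cam(f);uv=np.atleast_2d(uv).astype(float)
    r=np.c_[(uv[:,0]-cx)/F,(uv[:,1]-cy)/F,np.ones(len(uv))]@T[:3,:3].T
    return T[:3,3]+r*((z-T[2,3])/r[:,2:])
E
python3 - <<'E'
from h import *
for n,box in(("top",(190,130,335,215)),("scene",(135,160,325,300))):
    f=dict(np.load(n+"0.npz"));P=cloud(f);g=cv2.cvtColor(f["frame"],cv2.COLOR_BGR2GRAY)
    x0,y0,x1,y1=box;B=np.zeros(g.shape,bool);B[y0:y1,x0:x1]=1
    Z=P[...,2]; print(n,"table z",np.nanmedian(Z[330:,300:310]) )
    m=B&(Z>12)&(Z<28)
    m8=cv2.morphologyEx(m.astype(np.uint8),cv2.MORPH_OPEN,np.ones((3,3)))
    q=P[m8>0][:,:2].astype(np.float32)
    print(" bed rect",cv2.minAreaRect(q),"zmed",np.median(Z[m8>0]))
    # rail + end blocks
    m=B&(Z>38)&(Z<60)&(g>120);q=P[m][:,:2].astype(np.float32);print(" rail pts",len(q),cv2.minAreaRect(q))
    # dark marks
    m=B&(Z>10)&(Z<32)&(g<110)
    N,L,S,C=cv2.connectedComponentsWithStats(m.astype(np.uint8))
    for i in range(1,N):
        if S[i,4]>12: print(" dark",S[i],C[i].round(1),ray(f,C[i],24)[0].round(1),g[L==i].min())
    m=B&(g<60)&(Z>50)
    N,L,S,C=cv2.connectedComponentsWithStats(m.astype(np.uint8))
    for i in range(1,N):
        if S[i,4]>12: print(" ball?",S[i],C[i].round(1),ray(f,C[i],76)[0].round(1),np.nanmedian(P[L==i],0).round(1))
    c=f["frame"][y0:y1,x0:x1];cv2.imwrite(f"pics/{n}c.png",cv2.resize(c,None,fx=4,fy=4,interpolation=cv2.INTER_CUBIC))
E
```

```text
top table z 752.8819965930257
 bed rect ((661.0432739257812, -47.77392578125), (520.448486328125, 220.86134338378906), 81.96660614013672) zmed 19.363258596552896
 rail pts 782 ((635.2908325195312, -49.81781005859375), (501.6323547363281, 165.12384033203125), 81.90909576416016)
 dark [263 130  35   2  37] [280.7 130.1] [ 842.7 -135.3   24. ] 30
 dark [303 130  10   2  19] [307.3 130.5] [ 842.4 -247.5   24. ] 29
 dark [314 130  21   2  31] [324.3 130.5] [ 843.  -319.2   24. ] 31
 ball? [254 185   6   6  30] [256.3 187.2] [594.  -34.9  76. ] [593.6 -33.6  86.2]
scene table z -1.0384539979631882
 bed rect ((702.910400390625, -165.68597412109375), (746.1790161132812, 447.9002685546875), 72.48690032958984) zmed 19.163673519933468
 rail pts 2753 ((714.9539794921875, -103.71682739257812), (553.45556640625, 418.19866943359375), 70.43679809570312)
 dark [135 240  34  20 168] [149.9 248.8] [ 855.4 -164.3   24. ] 70
 dark [162 269  57  25 287] [188.5 280.9] [869.4   1.1  24. ] 72
 dark [135 281  19  14  81] [144.4 288.2] [954. -71.  24.] 67
 dark [154 295   6   5  15] [156.3 297.7] [955.  -25.4  24. ] 71
```

View pics/topc.png

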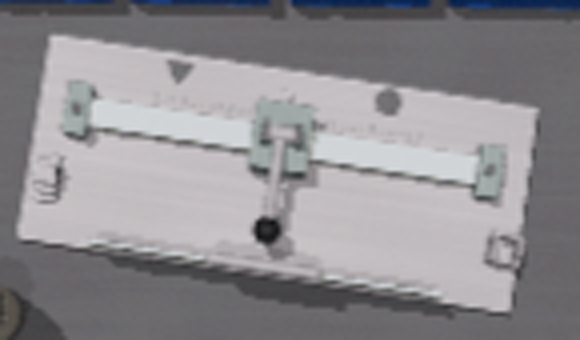

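View pics/scenec.png

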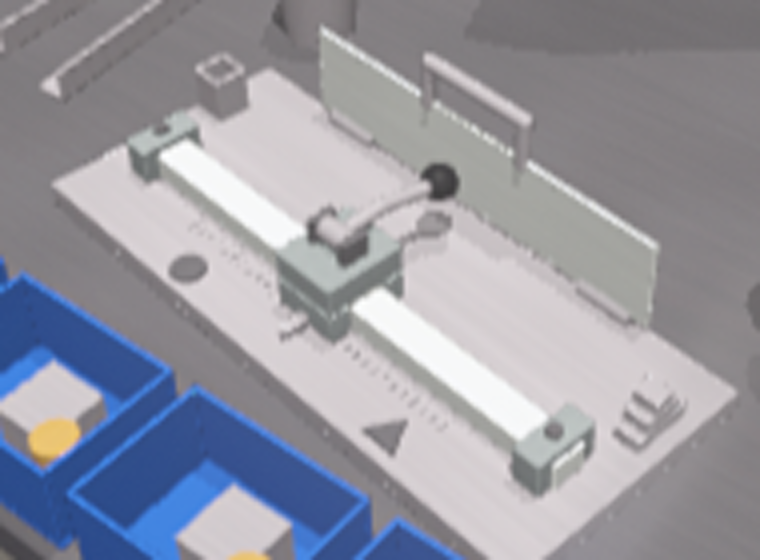

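The crops confirm the layout. In the top crop the triangle is at (180,71), the round mark at (388,102), the ball at (267,230) and the stop at about (283,140). The magnet sits on the +y end and the offcut on the −y end. Next I measure in the jig frame.

```bash
cat >> h.py <<'E'
YAW=np.radians(-8.03);C0=np.array([661.,-47.8,0])
R=np.array([[np.cos(YAW),-np.sin(YAW),0],[np.sin(YAW),np.cos(YAW),0],[0,0,1]])
tojig=lambda p:(np.atleast_2d(p)-C0)@R
toworld=lambda p:np.atleast_2d(p)@R.T+C0
E
python3 - <<'E'
from h import *
S={}
for n,seeds in(("top",{"tri":(235,148),"rnd":(287,155)}),("scene",{"tri":(232,268),"rnd":(182,227)})):
    f=dict(np.load(n+"0.npz"));g=cv2.cvtColor(f["frame"],cv2.COLOR_BGR2GRAY).astype(float);P=cloud(f)
    for k,(u,v) in seeds.items():
        r=12;p=g[v-r:v+r+1,u-r:u+r+1];bg=np.median(p);t=(bg+p[r,r])/2
        N,L,St,C=cv2.connectedComponentsWithStats((p<t).astype(np.uint8));i=L[r,r]
        w=np.where(cv2.dilate((L==i).astype(np.uint8),np.ones((3,3)))>0,np.clip(bg-p,0,None),0);vv,uu=np.mgrid[-r:r+1,-r:r+1]
        c=(u+(w*uu).sum()/w.sum(),v+(w*vv).sum()/w.sum())
        print(n,k,np.round(c,2),St[i],tojig(ray(f,c,24)).round(1))
    J=tojig(P.reshape(-1,3));G=g.ravel()
    def show(k,m):
        q=J[m];print(n,k,m.sum(),"lo",np.percentile(q,2,0).round(1),"hi",np.percentile(q,98,0).round(1),"mean",q.mean(0).round(1))
    I=(abs(J[:,0])<125)&(abs(J[:,1])<262)
    show("stop top",I&(abs(J[:,2]-75)<5)&(J[:,0]>-8)&(J[:,0]<68))
    show("ball",I&(G<60)&(J[:,2]>60))
    show("rail",I&(abs(J[:,2]-45)<5)&(J[:,0]>5)&(J[:,0]<60)&(abs(J[:,1])<190))
    show("guard",I&(J[:,0]<-80)&(J[:,2]>60)&(abs(J[:,1])<190))
    show("bar",I&(J[:,0]<-80)&(J[:,2]>128)&(abs(J[:,1])<190))
    show("pointer",I&(abs(J[:,2]-30)<8)&(J[:,0]>72)&(J[:,0]<95)&(abs(J[:,1])<60))
    O=(abs(J[:,0])<400)&(abs(J[:,1])<600)
    show("can",(J[:,2]>100)&(J[:,2]<200)&(J[:,0]>-250)&(J[:,0]<100)&(J[:,1]>150)&(J[:,1]<320))
    show("mug",(J[:,2]>70)&(J[:,2]<110)&(J[:,0]>-300)&(J[:,0]<-80)&(J[:,1]>-320)&(J[:,1]<-120))
print(toworld([[-105,0,24],[-105,0,139]]))
E
```

```text
top tri [234.4  147.03] [ 9  9  6  6 22] [[ 90.7 120.6  24. ]]
top rnd [287.75 147.81] [  0   0  25  16 245] [[ 121.5 -101.5   24. ]]
top stop top 139 lo [ -4.6 -26.6  70.2] hi [63.2 31.1 79.1] mean [30.   1.  74.7]
top ball 30 lo [-79.8  -7.4  80.5] hi [-59.6  13.6  94.3] mean [-69.2   3.3  86.6]
top rail 463 lo [  14.7 -182.7   40.2] hi [ 44.  181.9  49.6] mean [29.2  0.9 44.7]
top guard 180 lo [-114.2 -166.8   66.2] hi [-103.4  168.7  150.1] mean [-108.3    1.1  119.2]
top bar 89 lo [-114.3  -51.8  134.6] hi [-103.1   53.   150.4] mean [-108.9    0.3  142.7]
top pointer 38 lo [ 72.8 -51.   22.1] hi [94.1 52.2 35.9] mean [83.6  1.7 26.4]
top can 271 lo [-221.7  202.9  103.5] hi [-130.8  295.8  194.6] mean [-191.7  262.1  175.4]
top mug 87 lo [-232.9 -318.8   72.1] hi [-106.2 -126.4  108. ] mean [-173.5 -253.9   92.7]
scene tri [231.23 268.4 ] [ 6  9 11  9 58] [[ 92.8 123.9  24. ]]
scene rnd [181.56 226.79] [ 7  9 10  7 55] [[ 92.9 -98.1  24. ]]
scene stop top 265 lo [ -1.2 -21.1  70.3] hi [66.1 36.3 78.1] mean [38.5 12.4 73.9]Traceback (most recent call last):
  File "<stdin>", line 16, in <module>
  File "<stdin>", line 13, in show
    return _quantile_unchecked(
        a, q, axis, out, overwrite_input, method, keepdims, weights)
    return _ureduce(a,
                    func=_quantile_ureduce_func,
    ...<5 lines>...
                    overwrite_input=overwrite_input,
                    method=method)
    r = func(a, **kwargs)
    result = _quantile(arr,
                       quantiles=q,
    ...<2 lines>...
                       out=out,
                       weights=wgt)
    slices_having_nans = np.isnan(arr[-1, ...])
                                  ~~~^^^^^^^^^
IndexError: index -1 is out of bounds for axis 0 with size 0
```

Run:
```python
import rig;print([n for n in dir(rig) if n[0]!='_'],getattr(rig,'grip_depth',None))
from h import *
from scipy.spatial.transform import Rotation as Ro
s=rig.get_state();Rt=Ro.from_euler('xyz',s["eef_rot"])
tgt=toworld([[-74,0,200]])[0];d=Rt.inv().apply(tgt-s["tool_pos"])/400
rv=(Rt.inv()*Ro.from_euler('xyz',[np.pi,0,YAW])).as_rotvec()/(np.pi/2)
print(tgt,d,rv)
```

```text
['MotionError', 'close_job', 'get_state', 'grab_frame', 'grip_depth'] 18.8
[587.7255654  -37.46282271 200.        ] [ 1.31429911 -0.77293651  0.03429805] [-9.70934556e-04  2.38527403e-04  3.46274519e-01]
```

```bash
python3 -m crank '[{"translation":[0.055,-0.033,0],"delta_rot":[0,0,0.03],"gripper":0},{"translation":[0.11,-0.065,0],"delta_rot":[0,0,0.06],"gripper":0},{"translation":[0.16,-0.1,0],"delta_rot":[0,0,0.09],"gripper":0},{"translation":[0.22,-0.13,0],"delta_rot":[0,0,0.12],"gripper":0},{"translation":[0.28,-0.16,0],"delta_rot":[0,0,0.15],"gripper":0},{"translation":[0.33,-0.2,0],"delta_rot":[0,0,0.18],"gripper":0},{"translation":[0.39,-0.23,0],"delta_rot":[0,0,0.21],"gripper":0},{"translation":[0.44,-0.26,0],"delta_rot":[0,0,0.24],"gripper":0},{"translation":[0.5,-0.29,0],"delta_rot":[0,0,0.27],"gripper":0},{"translation":[0.55,-0.33,0],"delta_rot":[0,0,0.3],"gripper":0},{"translation":[0.61,-0.36,0],"delta_rot":[0,0,0.33],"gripper":0},{"translation":[0.66,-0.39,0],"delta_rot":[0,0,0.346],"gripper":0}]'
cat >> h.py <<'E'
def go(jx,jy,z):
    import rig
    from scipy.spatial.transform import Rotation as Ro
    s=rig.get_state();Rt=Ro.from_euler('xyz',s["eef_rot"])
    d=Rt.inv().apply(toworld([[jx,jy,z]])[0]-s["tool_pos"])/400
    rv=(Rt.inv()*Ro.from_euler('xyz',[np.pi,0,YAW])).as_rotvec()/(np.pi/2)
    print("now jig",tojig(s["tool_pos"])[0].round(1),"F",s["wrist_force"].round(1),"t",round(s["clock"],2),"open",round(s["opening"],3),"d",d.round(4),"rot",rv.round(4))
E
python3 -c "
from h import *
go(-74,0,200)"
```

```text
clock: 1.1
tool_pos: [408.0, -280.2, 213.7]
eef_rot: [-3.141, 0.0, -0.141]
wrist_force: [1.0, -0.2, 1.1]
opening: 0.154
grip_force: 0.0
now jig [-218.  -265.4  213.7] F [ 1.  -0.2  1.1] t 1.1 open 0.154 d [ 0.3592 -0.664   0.0344] rot [-0.0003  0.0002 -0.0008]
```

```bash
python3 -m crank '[{"translation":[0.036,-0.066,0.003],"delta_rot":[0,0,0],"gripper":0},{"translation":[0.07,-0.13,0.006],"delta_rot":[0,0,0],"gripper":0},{"translation":[0.11,-0.2,0.01],"delta_rot":[0,0,0],"gripper":0},{"translation":[0.145,-0.265,0.014],"delta_rot":[0,0,0],"gripper":0},{"translation":[0.18,-0.33,0.017],"delta_rot":[0,0,0],"gripper":0},{"translation":[0.215,-0.4,0.02],"delta_rot":[0,0,0],"gripper":0},{"translation":[0.25,-0.465,0.025],"delta_rot":[0,0,0],"gripper":0},{"translation":[0.29,-0.53,0.03],"delta_rot":[0,0,0],"gripper":0},{"translation":[0.325,-0.6,0.034],"delta_rot":[0,0,0],"gripper":0},{"translation":[0.359,-0.664,0.034],"delta_rot":[0,0,0],"gripper":0},{"translation":[0.359,-0.664,0.034],"delta_rot":[0,0,0],"gripper":0},{"translation":[0.359,-0.664,0.034],"delta_rot":[0,0,0],"gripper":0}]'
python3 -c "
from h import *
go(-74,0,127)
import rig
f=rig.grab_frame('scene');cv2.imwrite('pics/s1.png',cv2.resize(f['frame'][100:300,135:345],None,fx=3,fy=3))"
```

```text
clock: 2.1
tool_pos: [586.8, -37.4, 199.5]
eef_rot: [3.141, 0.001, -0.137]
wrist_force: [-0.6, -0.7, 0.9]
opening: 0.007
grip_force: 0.0
now jig [-7.500e+01 -1.000e-01  1.995e+02] F [-0.6 -0.7  0.9] t 2.1 open 0.007 d [ 0.0027 -0.0004  0.1812] rot [0.0003 0.0009 0.0019]
```

View pics/s1.png

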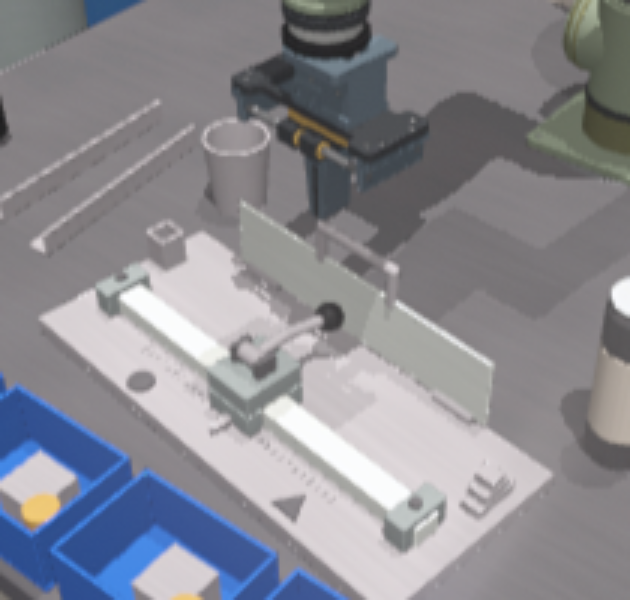

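The shut fingers hang above the far side of the guard bar, at crop pixel (330,200), with the lever and the stop clear of them. I'll descend behind the bar and push it down.

```bash
python3 -m crank '[{"translation":[0,0,0.03],"delta_rot":[0,0,0],"gripper":0},{"translation":[0,0,0.06],"delta_rot":[0,0,0],"gripper":0},{"translation":[0,0,0.09],"delta_rot":[0,0,0],"gripper":0},{"translation":[0.003,0,0.12],"delta_rot":[0,0,0],"gripper":0},{"translation":[0.003,0,0.15],"delta_rot":[0,0,0],"gripper":0},{"translation":[0.003,0,0.18],"delta_rot":[0,0,0],"gripper":0},{"translation":[0.003,0,0.18],"delta_rot":[0,0,0],"gripper":0},{"translation":[0.003,0,0.18],"delta_rot":[0,0,0],"gripper":0}]'
python3 -c "
from h import *
go(-74,0,127)"
```

```text
clock: 2.82
tool_pos: [586.8, -39.8, 128.1]
eef_rot: [3.141, 0.002, -0.141]
wrist_force: [0.5, 0.2, 0.3]
opening: 0.007
grip_force: 0.0
now jig [-74.6  -2.4 128.1] F [0.5 0.2 0.3] t 2.82 open 0.007 d [ 0.0015 -0.006   0.0027] rot [ 0.0003  0.001  -0.0006]
```

```bash
python3 -m crank '[{"translation":[-0.025,0,0.001],"delta_rot":[0,0,0],"gripper":0},{"translation":[-0.051,0,0.001],"delta_rot":[0,0,0],"gripper":0},{"translation":[-0.08,0,0.006],"delta_rot":[0,0,0],"gripper":0},{"translation":[-0.107,0,0.013],"delta_rot":[0,0,0],"gripper":0},{"translation":[-0.134,0,0.023],"delta_rot":[0,0,0],"gripper":0},{"translation":[-0.16,0,0.035],"delta_rot":[0,0,0],"gripper":0},{"translation":[-0.185,0,0.05],"delta_rot":[0,0,0],"gripper":0},{"translation":[-0.208,0,0.068],"delta_rot":[0,0,0],"gripper":0},{"translation":[-0.229,0,0.087],"delta_rot":[0,0,0],"gripper":0},{"translation":[-0.248,0,0.109],"delta_rot":[0,0,0],"gripper":0},{"translation":[-0.264,0,0.132],"delta_rot":[0,0,0],"gripper":0},{"translation":[-0.275,0,0.147],"delta_rot":[0,0,0],"gripper":0}]'
python3 -c "
from h import *
go(-184,0,69)
import rig
f=rig.grab_frame('scene');cv2.imwrite('pics/s2.png',cv2.resize(f['frame'][100:300,135:345],None,fx=3,fy=3))"
```

```text
clock: 3.82
tool_pos: [482.0, -23.8, 71.5]
eef_rot: [-3.141, -0.011, -0.139]
wrist_force: [9.0, -1.2, 8.6]
opening: 0.004
grip_force: 5.2
now jig [-180.6   -1.2   71.5] F [ 9.  -1.2  8.6] t 3.82 open 0.004 d [-0.0087 -0.003   0.0061] rot [-0.0002 -0.0071  0.0005]
```

View pics/s2.png

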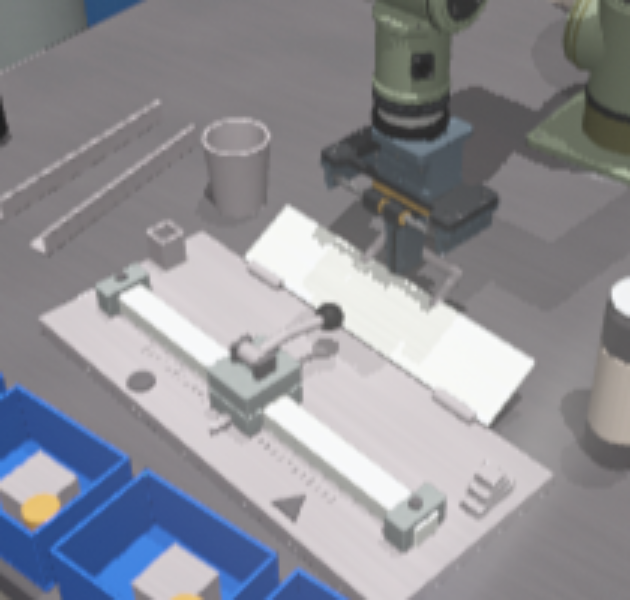

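The guard is folded down to about 1.0 rad. I'll give it a small extra push to the end stop, then back off upward.

```bash
python3 -m crank '[{"translation":[-0.01,0,0.003],"delta_rot":[0,0,0],"gripper":0},{"translation":[-0.016,0,0.005],"delta_rot":[0,0,0],"gripper":0},{"translation":[-0.016,0,0.005],"delta_rot":[0,0,0],"gripper":0},{"translation":[0.01,0,0.0],"delta_rot":[0,0,0],"gripper":0},{"translation":[0.02,0,-0.06],"delta_rot":[0,0,0],"gripper":0},{"translation":[0.04,0,-0.13],"delta_rot":[0,0,0],"gripper":0},{"translation":[0.08,0,-0.2],"delta_rot":[0,0,0],"gripper":1},{"translation":[0.14,0,-0.23],"delta_rot":[0,0,0],"gripper":1},{"translation":[0.2,0,-0.23],"delta_rot":[0,0,0],"gripper":1},{"translation":[0.26,0,-0.23],"delta_rot":[0,0,0],"gripper":1},{"translation":[0.286,0,-0.23],"delta_rot":[0,0,0],"gripper":1},{"translation":[0.286,0,-0.23],"delta_rot":[0,0,0],"gripper":1}]'
python3 - <<'E'
from h import *
import rig
go(-68,3,57.5)
P=cloud(rig.grab_frame('top'));J=tojig(P.reshape(-1,3))
m=(J[:,0]<-170)&(J[:,0]>-240)&(abs(J[:,1])<60)&(J[:,2]>50)&(J[:,2]<120);print(m.sum(),J[m].mean(0),np.percentile(J[m],[5,95],0))
E
```

```text
clock: 4.87
tool_pos: [592.9, -39.5, 161.3]
eef_rot: [3.142, 0.0, -0.14]
wrist_force: [-0.5, -0.8, -0.6]
opening: 0.414
grip_force: 0.0
now jig [-68.6  -1.3 161.3] F [-0.5 -0.8 -0.6] t 4.87 open 0.414 d [ 0.0015 -0.0108  0.2595] rot [0.     0.0002 0.0002]<stdin>:5: RuntimeWarning: Mean of empty slice.
  ret = um.true_divide(
Traceback (most recent call last):
IndexError: index -1 is out of bounds for axis 0 with size 0
```

```bash
cat >> h.py <<'E'
def guard(f):
    J=tojig(cloud(f).reshape(-1,3))
    m=(J[:,0]<-110)&(J[:,0]>-190)&(abs(abs(J[:,1])-120)<50)&(J[:,2]>30)&(J[:,2]<140)
    a=np.arctan2(-105-J[m][:,0],J[m][:,2]-24);print("guard",m.sum(),np.percentile(a,[25,50,75]).round(2))
E
python3 - <<'E'
from h import *
import rig
f=rig.grab_frame('scene');guard(f)
E
python3 -m crank '[{"translation":[0.0,-0.01,0.0],"delta_rot":[0,0,0],"gripper":1},{"translation":[0.001,-0.01,0.0],"delta_rot":[0,0,0],"gripper":1},{"translation":[0.001,-0.01,0.0],"delta_rot":[0,0,0],"gripper":1},{"translation":[0.001,-0.01,0.04],"delta_rot":[0,0,0],"gripper":1},{"translation":[0.001,-0.01,0.08],"delta_rot":[0,0,0],"gripper":1},{"translation":[0.001,-0.01,0.12],"delta_rot":[0,0,0],"gripper":1},{"translation":[0.001,-0.01,0.16],"delta_rot":[0,0,0],"gripper":1},{"translation":[0.001,-0.01,0.2],"delta_rot":[0,0,0],"gripper":1},{"translation":[0.001,-0.01,0.23],"delta_rot":[0,0,0],"gripper":1},{"translation":[0.001,-0.01,0.259],"delta_rot":[0,0,0],"gripper":1},{"translation":[0.001,-0.01,0.259],"delta_rot":[0,0,0],"gripper":1},{"translation":[0.001,-0.01,0.259],"delta_rot":[0,0,0],"gripper":1}]' 
python3 -m crank '[{"translation":[0,0,0],"delta_rot":[0,0,0],"gripper":0.2},{"translation":[0,0,0],"delta_rot":[0,0,0],"gripper":0.2},{"translation":[0,0,0],"delta_rot":[0,0,0],"gripper":0.2},{"translation":[0,0,0],"delta_rot":[0,0,0],"gripper":0.2},{"translation":[0,0,0],"delta_rot":[0,0,0],"gripper":0.2},{"translation":[0,0,0],"delta_rot":[0,0,0],"gripper":0.2},{"translation":[0,0,0],"delta_rot":[0,0,0],"gripper":0.2},{"translation":[0,0,0],"delta_rot":[0,0,0],"gripper":0.2},{"translation":[0,0,0],"delta_rot":[0,0,0],"gripper":0.2},{"translation":[0,0,0],"delta_rot":[0,0,0],"gripper":0.2},{"translation":[0,0,0],"delta_rot":[0,0,0],"gripper":0.2},{"translation":[0,0,0],"delta_rot":[0,0,0],"gripper":0.2}]' 20
python3 - <<'E'
from h import *
import rig
go(-68,3,57.5)
f=rig.grab_frame('scene');cv2.imwrite('pics/s3.png',cv2.resize(f['frame'][100:300,135:345],None,fx=3,fy=3))
E
```

```text
guard 1070 [0.97 1.01 1.04]
clock: 5.97
tool_pos: [592.5, -35.4, 57.7]
eef_rot: [3.141, 0.001, -0.14]
wrist_force: [-0.1, -0.3, 0.2]
opening: 1.002
grip_force: 0.0
clock: 6.97
tool_pos: [593.3, -33.5, 57.9]
eef_rot: [-3.138, 0.0, -0.141]
wrist_force: [1.4, 6.6, 0.5]
opening: 0.312
grip_force: 20.0
now jig [-69.    4.7  57.9] F [1.4 6.6 0.5] t 6.97 open 0.312 d [0.0026 0.0042 0.001 ] rot [-0.0021  0.0001 -0.0005]
```

View pics/s3.png

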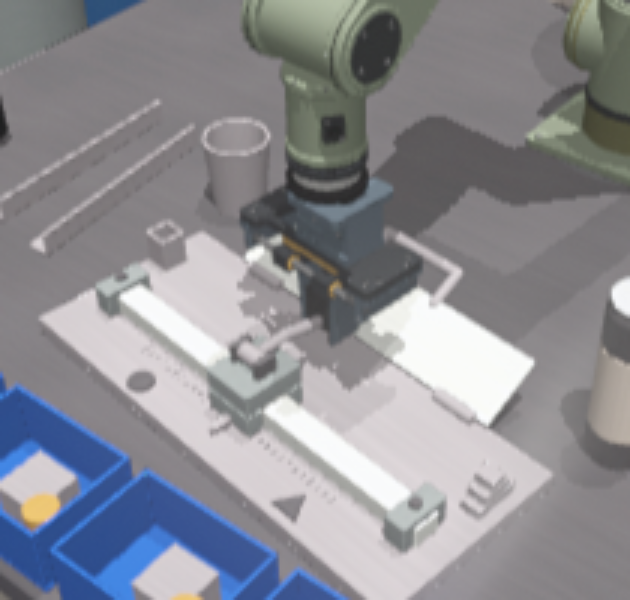

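The fingers hold the ball, which sits between the pads at crop pixel (320,300), and the guard is down at about 1.01 rad. Now I lift the lever along its arc.

```bash
python3 -m crank '[{"translation":[0,0,-0.0245],"delta_rot":[0,0,0],"gripper":0.2},{"translation":[0,0,-0.049],"delta_rot":[0,0,0],"gripper":0.2},{"translation":[0.0035,0,-0.0735],"delta_rot":[0,0,0],"gripper":0.2},{"translation":[0.01,0,-0.097],"delta_rot":[0,0,0],"gripper":0.2},{"translation":[0.018,0,-0.12],"delta_rot":[0,0,0],"gripper":0.2},{"translation":[0.029,0,-0.143],"delta_rot":[0,0,0],"gripper":0.2},{"translation":[0.0415,0,-0.164],"delta_rot":[0,0,0],"gripper":0.2},{"translation":[0.056,0,-0.183],"delta_rot":[0,0,0],"gripper":0.2},{"translation":[0.073,0,-0.201],"delta_rot":[0,0,0],"gripper":0.2},{"translation":[0.0915,0,-0.2175],"delta_rot":[0,0,0],"gripper":0.2},{"translation":[0.1115,0,-0.232],"delta_rot":[0,0,0],"gripper":0.2},{"translation":[0.133,0,-0.244],"delta_rot":[0,0,0],"gripper":0.2}]' 30
python3 -m crank '[{"translation":[0.011,0,-0.0055],"delta_rot":[0,0,0],"gripper":0.2},{"translation":[0.02,0,-0.009],"delta_rot":[0,0,0],"gripper":0.2},{"translation":[0.02,0,-0.009],"delta_rot":[0,0,0],"gripper":0.2},{"translation":[0.02,0,-0.009],"delta_rot":[0,0,0],"gripper":0.2}]'
python3 - <<'E'
from h import *
go(-6,3,159.7)
E
```

```text
clock: 8.02
tool_pos: [645.2, -42.8, 156.8]
eef_rot: [3.142, 0.002, -0.14]
wrist_force: [-4.3, 2.5, 0.3]
opening: 0.313
grip_force: 30.0
clock: 8.35
tool_pos: [654.3, -44.1, 160.9]
eef_rot: [3.142, -0.002, -0.14]
wrist_force: [-3.6, 2.4, 5.1]
opening: 0.312
grip_force: 30.0
now jig [ -7.1   2.8 160.9] F [-3.6  2.4  5.1] t 8.35 open 0.312 d [ 0.0029 -0.0006  0.003 ] rot [ 0.     -0.0012  0.0002]
```

```bash
python3 -m crank '[{"translation":[0,-0.02,0],"delta_rot":[0,0,0],"gripper":0.2},{"translation":[0,-0.05,0],"delta_rot":[0,0,0],"gripper":0.2},{"translation":[0,-0.08,0],"delta_rot":[0,0,0],"gripper":0.2},{"translation":[0,-0.11,0],"delta_rot":[0,0,0],"gripper":0.2},{"translation":[0,-0.14,0],"delta_rot":[0,0,0],"gripper":0.2},{"translation":[0,-0.17,0],"delta_rot":[0,0,0],"gripper":0.2},{"translation":[0,-0.2,0],"delta_rot":[0,0,0],"gripper":0.2},{"translation":[0,-0.23,0],"delta_rot":[0,0,0],"gripper":0.2},{"translation":[0,-0.26,0],"delta_rot":[0,0,0],"gripper":0.2},{"translation":[0,-0.285,0],"delta_rot":[0,0,0],"gripper":0.2},{"translation":[0,-0.292,0],"delta_rot":[0,0,0],"gripper":0.2},{"translation":[0,-0.294,0],"delta_rot":[0,0,0],"gripper":0.2}]'
python3 -m crank '[{"translation":[0,0,0],"delta_rot":[0,0,0],"gripper":0.2},{"translation":[0,0,0],"delta_rot":[0,0,0],"gripper":0.2},{"translation":[0,0,0],"delta_rot":[0,0,0],"gripper":0.2}]'
python3 - <<'E'
from h import *
import rig
go(-6,120.5,159.7)
f=rig.grab_frame('scene');np.savez('scene1.npz',**f)
F,cx,cy,T=cam(f)
# draw jig line y=const through triangle centroid ray at z=24,30
c=f['frame'][200:320,150:330];cv2.imwrite('pics/s4.png',cv2.resize(c,None,fx=4.4,fy=4.4,interpolation=cv2.INTER_CUBIC))
E
```

```text
clock: 9.35
tool_pos: [670.7, 72.4, 160.9]
eef_rot: [3.14, -0.002, -0.139]
wrist_force: [-3.1, -1.8, 6.1]
opening: 0.309
grip_force: 30.0
clock: 9.6
tool_pos: [670.7, 72.3, 160.9]
eef_rot: [3.141, -0.002, -0.14]
wrist_force: [-4.0, 2.0, 4.9]
opening: 0.308
grip_force: 30.0
now jig [ -7.2 120.2 160.9] F [-4.   2.   4.9] t 9.6 open 0.308 d [ 0.0029 -0.0006  0.003 ] rot [ 0.0001 -0.0014  0.0003]
```

View pics/s4.png

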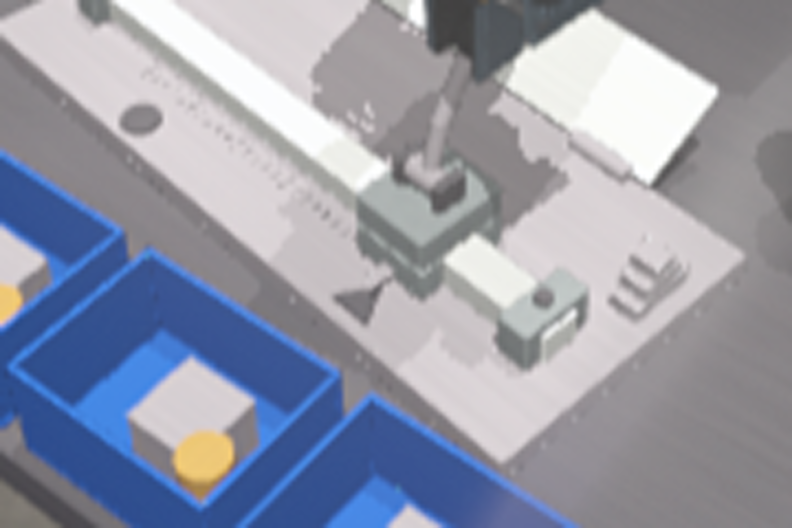

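The pointer now sits right at the triangle's rail-side corner, at crop pixel (385,283), so it is close. I'll measure the offset from the block's faces in the same camera.

```bash
cat >> h.py <<'E'
def tri(f,u,v,r=9):
    g=cv2.cvtColor(f["frame"],cv2.COLOR_BGR2GRAY)[v-r:v+r+1,u-r:u+r+1];k=8
    G=cv2.resize(g,None,fx=k,fy=k,interpolation=cv2.INTER_CUBIC);bg=np.median(G);t=(bg+np.percentile(G[r*k:(r+1)*k,r*k:(r+1)*k],50))/2
    N,L,S,C=cv2.connectedComponentsWithStats((G<t).astype(np.uint8));i=L[int((r+.5)*k),int((r+.5)*k)]
    px=lambda q:(np.asarray(q)+.5)/k-.5+[u-r,v-r]
    yy,xx=np.nonzero(L==i);a,T=cv2.minEnclosingTriangle(np.c_[xx,yy].astype(np.float32))
    print("area",S[i,4]/k/k,"centroid",px(C[i]).round(2),tojig(ray(f,px(C[i]),24)).round(1),"tri",tojig(ray(f,px(T[:,0]),24))[:,:2].round(1).tolist())
def stop(f,y0):
    J=tojig(cloud(f).reshape(-1,3));n=np.abs(J[:,1]-y0)<45
    t=J[n&(abs(J[:,2]-75)<4)&(J[:,0]>42)&(J[:,0]<62)];h,e=np.histogram(t[:,1],np.arange(y0-45,y0+46,3));print("top y",len(t),np.percentile(t[:,1],[1,3,50,97,99]).round(1))
    s=J[n&(J[:,2]>52)&(J[:,2]<68)&(J[:,0]>0)&(J[:,0]<60)&(J[:,1]>y0+10)];print("+y face",len(s),np.percentile(s[:,1],[10,25,50,75,90]).round(1))
E
python3 - <<'E'
from h import *
a=dict(np.load('scene0.npz'));b=dict(np.load('scene1.npz'));t=dict(np.load('top0.npz'))
tri(t,235,148,7);tri(t,287,155,7);tri(a,231,268);tri(a,182,227)
stop(a,3);stop(b,121)
import rig
c=rig.grab_frame('top');np.savez('top1.npz',**c);stop(t,3);stop(c,121)
# pointer points in each
for n,f,y0 in(('a',a,3),('b',b,121),('t',t,3),('c',c,121)):
    J=tojig(cloud(f).reshape(-1,3));m=(abs(J[:,1]-y0)<15)&(J[:,2]>26)&(J[:,2]<38)&(J[:,0]>69)&(J[:,0]<92)
    print(n,m.sum(),J[m].round(0)[:12].tolist())
E
```

```text
area 23.25 centroid [234.42 147.03] [[ 90.7 120.5  24. ]] tri [[70.9, 121.3], [98.8, 103.9], [100.9, 136.8]]
area 83.109375 centroid [287.35 151.58] [[ 105.4 -102.2   24. ]] tri [[129.4, -145.7], [116.7, -63.0], [65.5, -102.0]]
area 57.03125 centroid [231.3 268.4] [[ 92.7 124.   24. ]] tri [[103.1, 142.1], [72.1, 123.6], [102.9, 105.9]]
area 56.125 centroid [181.58 226.77] [[ 92.8 -98.2  24. ]] tri [[121.5, -104.6], [85.2, -69.1], [72.4, -119.7]]
top y 103 [-22.1 -20.6   6.9  35.2  36.2]
+y face 68 [33.3 34.8 35.4 36.3 37. ]
top y 123 [ 93.1  94.6 122.1 148.8 149.5]
+y face 66 [149.2 149.6 150.2 150.7 151.2]
top y 45 [-26.9 -26.3   1.5  30.2  31.6]
+y face 4 [17.7 22.5 26.7 28.7 29.5]Traceback (most recent call last):
  File "<stdin>", line 6, in <module>
  File "h.py", line 35, in stop
    t=J[n&(abs(J[:,2]-75)<4)&(J[:,0]>42)&(J[:,0]<62)];h,e=np.histogram(t[:,1],np.arange(y0-45,y0+46,3));print("top y",len(t),np.percentile(t[:,1],[1,3,50,97,99]).round(1))
                                                                                                                             ~~~~~~~~~~~~~^^^^^^^^^^^^^^^^^^^^^^^
    return _quantile_unchecked(
        a, q, axis, out, overwrite_input, method, keepdims, weights)
    return _ureduce(a,
                    func=_quantile_ureduce_func,
    ...<5 lines>...
                    overwrite_input=overwrite_input,
                    method=method)
    r = func(a, **kwargs)
    result = _quantile(arr,
                       quantiles=q,
    ...<2 lines>...
                       out=out,
                       weights=wgt)
    slices_having_nans = np.isnan(arr[-1, ...])
                                  ~~~^^^^^^^^^
IndexError: index -1 is out of bounds for axis 0 with size 0
```

Both views say the stop is about 3 to 4 mm short, so I'll nudge it +3.5 mm and re-measure before locking.

```bash
python3 -m crank '[{"translation":[0,-0.005,0],"delta_rot":[0,0,0],"gripper":0.2},{"translation":[0,-0.009,0],"delta_rot":[0,0,0],"gripper":0.2},{"translation":[0,-0.009,0],"delta_rot":[0,0,0],"gripper":0.2},{"translation":[0,-0.009,0],"delta_rot":[0,0,0],"gripper":0.2}]'
python3 - <<'E'
from h import *
import rig
go(-6,124,159.7)
f=rig.grab_frame('scene');np.savez('scene2.npz',**f);stop(f,121)
F,cx,cy,T=cam(f)
def px(j):
    p=(toworld(j)-T[:3,3])@T[:3,:3];return np.c_[p[:,0]/p[:,2]*F+cx,p[:,1]/p[:,2]*F+cy]
# bias-corrected: triangle measured at y=124.0 in this camera; expected pointer line at z=30
a=dict(np.load('scene0.npz'))
for n,g,y in(('p0',a,6),('p2',f,124)):
    im=g['frame'];q=px([[89,y,30],[66,y,30],[66,y-30,75],[66,y+30,75],[-5+0,y+30,75]])
    print(n,q.round(1).tolist())
    u,v=q[0].astype(int);c=im[v-35:v+25,u-35:u+45].copy();c=cv2.resize(c,None,fx=5,fy=5,interpolation=cv2.INTER_CUBIC)
    o=np.array([u-35,v-35])
    for s in q: cv2.circle(c,tuple(int(t) for t in ((s-o+.5)*5)),2,(0,0,255),-1)
    if n=='p0':A=c
cv2.imwrite('pics/s5.png',np.hstack([A,c]))
E
```

```text
clock: 10.03
tool_pos: [671.1, 75.2, 160.9]
eef_rot: [3.14, -0.002, -0.14]
wrist_force: [-3.2, -1.3, 4.3]
opening: 0.308
grip_force: 30.0
now jig [ -7.2 123.2 160.9] F [-3.2 -1.3  4.3] t 10.03 open 0.308 d [ 0.0029 -0.002   0.0031] rot [ 0.0008 -0.0014  0.0003]
top y 125 [ 95.8  96.8 124.2 152.8 153.3]
+y face 63 [152.2 152.9 153.4 154.2 154.8]
p0 [[204.4, 243.0], [210.7, 238.9], [202.9, 222.3], [216.6, 233.1], [235.7, 220.7]]
p2 [[232.3, 266.2], [238.6, 261.5], [230.6, 244.1], [246.0, 256.3], [265.3, 242.3]]
```

View pics/s5.png

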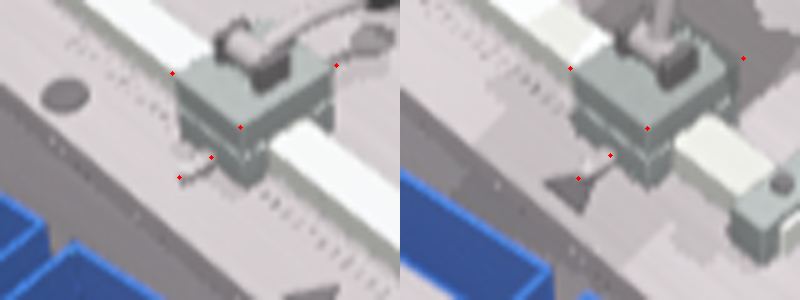

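In the right panel the pointer lies along the triangle's axis at crop pixel (595,168). The block measures 123.4 to 124.6 against 124.0 for the triangle. I'll lower the lever to about 0.45 rad and check again before the cam bites.

```bash
python3 -m crank '[{"translation":[-0.02,0,0.009],"delta_rot":[0,0,0],"gripper":0.2},{"translation":[-0.0415,0,0.021],"delta_rot":[0,0,0],"gripper":0.2},{"translation":[-0.0615,0,0.0355],"delta_rot":[0,0,0],"gripper":0.2},{"translation":[-0.08,0,0.052],"delta_rot":[0,0,0],"gripper":0.2},{"translation":[-0.097,0,0.07],"delta_rot":[0,0,0],"gripper":0.2},{"translation":[-0.1115,0,0.089],"delta_rot":[0,0,0],"gripper":0.2},{"translation":[-0.124,0,0.11],"delta_rot":[0,0,0],"gripper":0.2},{"translation":[-0.135,0,0.133],"delta_rot":[0,0,0],"gripper":0.2},{"translation":[-0.139,0,0.145],"delta_rot":[0,0,0],"gripper":0.2},{"translation":[-0.139,0,0.145],"delta_rot":[0,0,0],"gripper":0.2},{"translation":[-0.139,0,0.145],"delta_rot":[0,0,0],"gripper":0.2},{"translation":[-0.139,0,0.145],"delta_rot":[0,0,0],"gripper":0.2}]'
python3 - <<'E'
from h import *
import rig
go(-69,124,57.5)
f=rig.grab_frame('scene');stop(f,121)
E
```

```text
clock: 11.08
tool_pos: [616.0, 83.6, 100.8]
eef_rot: [3.141, -0.0, -0.14]
wrist_force: [2.2, -2.3, -3.0]
opening: 0.313
grip_force: 30.0
now jig [-62.9 123.8 100.8] F [ 2.2 -2.3 -3. ] t 11.08 open 0.313 d [-0.0152 -0.0004  0.1082] rot [ 0.0002 -0.0002  0.0003]
top y 125 [ 96.   97.2 125.5 153.5 154.2]
+y face 65 [152.8 153.2 153.8 154.2 154.8]
```

```bash
python3 -m crank '[{"translation":[-0.007,0.001,0.02],"delta_rot":[0,0,0],"gripper":0.2},{"translation":[-0.01,0.001,0.035],"delta_rot":[0,0,0],"gripper":0.2},{"translation":[-0.013,0.001,0.05],"delta_rot":[0,0,0],"gripper":0.2},{"translation":[-0.015,0.001,0.065],"delta_rot":[0,0,0],"gripper":0.2},{"translation":[-0.015,0.001,0.08],"delta_rot":[0,0,0],"gripper":0.2},{"translation":[-0.014,0.001,0.095],"delta_rot":[0,0,0],"gripper":0.2},{"translation":[-0.014,0.001,0.108],"delta_rot":[0,0,0],"gripper":0.2},{"translation":[-0.014,0.001,0.113],"delta_rot":[0,0,0],"gripper":0.2},{"translation":[-0.014,0.001,0.118],"delta_rot":[0,0,0],"gripper":0.2},{"translation":[-0.014,0.001,0.118],"delta_rot":[0,0,0],"gripper":0.2},{"translation":[-0.014,0.001,0.118],"delta_rot":[0,0,0],"gripper":0.2},{"translation":[-0.014,0.001,0.118],"delta_rot":[0,0,0],"gripper":0.2}]' 40
python3 - <<'E'
from h import *
import rig
go(-69,124,57.5)
f=rig.grab_frame('scene');stop(f,121);guard(f)
E
```

```text
clock: 12.13
tool_pos: [610.4, 84.6, 56.1]
eef_rot: [-3.141, -0.002, -0.14]
wrist_force: [-0.5, -1.9, 13.8]
opening: 0.305
grip_force: 40.0
now jig [-68.6 124.   56.1] F [-0.5 -1.9 13.8] t 12.13 open 0.305 d [-0.0009  0.     -0.0035] rot [-0.0006 -0.0014  0.0003]
top y 127 [ 96.   97.5 126.  153.3 154. ]
+y face 65 [152.9 153.3 154.  154.9 155.2]
guard 625 [0.97 1.02 1.05]
```

```bash
python3 -m crank '[{"translation":[0,0,-0.008],"delta_rot":[0,0,0],"gripper":1},{"translation":[0,0,-0.008],"delta_rot":[0,0,0],"gripper":1},{"translation":[0,0,-0.008],"delta_rot":[0,0,0],"gripper":1},{"translation":[0,0,-0.008],"delta_rot":[0,0,0],"gripper":1},{"translation":[0,0,-0.008],"delta_rot":[0,0,0],"gripper":1},{"translation":[0,0,-0.008],"delta_rot":[0,0,0],"gripper":1},{"translation":[0,0,-0.05],"delta_rot":[0,0,0],"gripper":1},{"translation":[0,0,-0.1],"delta_rot":[0,0,0],"gripper":1},{"translation":[0,0,-0.15],"delta_rot":[0,0,0],"gripper":1},{"translation":[0,0,-0.2],"delta_rot":[0,0,0],"gripper":1},{"translation":[0,0,-0.25],"delta_rot":[0,0,0],"gripper":1},{"translation":[0,0,-0.25],"delta_rot":[0,0,0],"gripper":0}]'
python3 - <<'E'
from h import *
import rig
go(-237,0,155)
f=rig.grab_frame('scene');stop(f,121)
g=cv2.cvtColor(f['frame'],cv2.COLOR_BGR2GRAY).ravel();J=tojig(cloud(f).reshape(-1,3))
m=(abs(J[:,0]+68)<25)&(abs(J[:,1]-124)<25)&(J[:,2]>50)&(J[:,2]<110)&(g<90);print("ball",m.sum(),J[m].mean(0),np.percentile(J[m],[3,97],0))
a=dict(np.load('scene0.npz'));g=cv2.cvtColor(a['frame'],cv2.COLOR_BGR2GRAY).ravel();J=tojig(cloud(a).reshape(-1,3))
m=(abs(J[:,0]+68)<25)&(abs(J[:,1]-5)<25)&(J[:,2]>50)&(J[:,2]<110)&(g<90);print("ball0",m.sum(),J[m].mean(0),np.percentile(J[m],[3,97],0))
E
```

```text
clock: 13.18
tool_pos: [612.2, 84.5, 158.0]
eef_rot: [-3.14, -0.007, -0.14]
wrist_force: [-0.0, 0.1, 1.0]
opening: 0.951
grip_force: 0.0
now jig [-66.8 124.2 158. ] F [-0.   0.1  1. ] t 13.18 open 0.951 d [-0.4258  0.3104  0.0037] rot [-0.0013 -0.0048  0.0002]
top y 128 [ 95.   97.2 126.1 152.8 154.3]
+y face 65 [153.2 153.7 154.1 154.5 154.7]
ball 61 [-63.0186513  129.73447893  84.21514639] [[-73.45192633 115.83444893  74.40767365]
 [-54.786324   138.29452987  90.46704442]]
ball0 50 [-63.69288339  11.983636    84.09101079] [[-73.52840604   0.64188249  74.58525507]
 [-55.95088338  19.91445719  90.49565148]]
```

The lever is back at its original height, so it is locked, and the stop has moved about 118 mm as needed. Next, over the bar to the front side of the guard.

```bash
python3 -m crank '[{"translation":[-0.04,0.03,0],"delta_rot":[0,0,0],"gripper":0},{"translation":[-0.09,0.065,0],"delta_rot":[0,0,0],"gripper":0},{"translation":[-0.14,0.1,0],"delta_rot":[0,0,0],"gripper":0},{"translation":[-0.19,0.14,0],"delta_rot":[0,0,0],"gripper":0},{"translation":[-0.24,0.175,0],"delta_rot":[0,0,0],"gripper":0},{"translation":[-0.29,0.21,0],"delta_rot":[0,0,0],"gripper":0},{"translation":[-0.34,0.25,0],"delta_rot":[0,0,0],"gripper":0},{"translation":[-0.38,0.28,0],"delta_rot":[0,0,0],"gripper":0},{"translation":[-0.41,0.3,0],"delta_rot":[0,0,0],"gripper":0},{"translation":[-0.426,0.31,0],"delta_rot":[0,0,0],"gripper":0},{"translation":[-0.426,0.31,0],"delta_rot":[0,0,0],"gripper":0},{"translation":[-0.426,0.31,0],"delta_rot":[0,0,0],"gripper":0}]'
python3 - <<'E'
from h import *
go(-238,0,64)
E
```

```text
clock: 14.23
tool_pos: [424.1, -14.8, 153.5]
eef_rot: [-3.141, 0.0, -0.14]
wrist_force: [0.3, 0.4, -0.0]
opening: 0.037
grip_force: 0.0
now jig [-239.2   -0.4  153.5] F [ 0.3  0.4 -0. ] t 14.23 open 0.037 d [ 0.0031 -0.001   0.2237] rot [-0.0001  0.0001 -0.    ]
```

```bash
python3 -m crank '[{"translation":[0.003,0,0.04],"delta_rot":[0,0,0],"gripper":0},{"translation":[0.003,0,0.08],"delta_rot":[0,0,0],"gripper":0},{"translation":[0.003,0,0.12],"delta_rot":[0,0,0],"gripper":0},{"translation":[0.003,0,0.16],"delta_rot":[0,0,0],"gripper":0},{"translation":[0.003,0,0.2],"delta_rot":[0,0,0],"gripper":0},{"translation":[0.003,0,0.224],"delta_rot":[0,0,0],"gripper":0},{"translation":[0.003,0,0.224],"delta_rot":[0,0,0],"gripper":0},{"translation":[0.003,0,0.224],"delta_rot":[0,0,0],"gripper":0}]'
python3 - <<'E'
from h import *
go(-238,0,64)
E
python3 -m crank '[{"translation":[0.028,0,-0.003],"delta_rot":[0,0,0],"gripper":0},{"translation":[0.052,0,-0.039],"delta_rot":[0,0,0],"gripper":0},{"translation":[0.071,0,-0.06],"delta_rot":[0,0,0],"gripper":0},{"translation":[0.092,0,-0.08],"delta_rot":[0,0,0],"gripper":0},{"translation":[0.115,0,-0.097],"delta_rot":[0,0,0],"gripper":0},{"translation":[0.14,0,-0.112],"delta_rot":[0,0,0],"gripper":0},{"translation":[0.165,0,-0.125],"delta_rot":[0,0,0],"gripper":0},{"translation":[0.192,0,-0.135],"delta_rot":[0,0,0],"gripper":0},{"translation":[0.22,0,-0.142],"delta_rot":[0,0,0],"gripper":0},{"translation":[0.249,0,-0.146],"delta_rot":[0,0,0],"gripper":0},{"translation":[0.2775,0,-0.1475],"delta_rot":[0,0,0],"gripper":0},{"translation":[0.283,0,-0.1475],"delta_rot":[0,0,0],"gripper":0}]'
python3 - <<'E'
from h import *
go(-127,0,123)
import rig
f=rig.grab_frame('scene');J=tojig(cloud(f).reshape(-1,3));m=(J[:,0]<-85)&(J[:,0]>-135)&(abs(J[:,1]+130)<40)&(J[:,2]>70)&(J[:,2]<110);print(m.sum(),np.median(J[m],0))
E
```

```text
clock: 14.9
tool_pos: [425.7, -14.7, 63.8]
eef_rot: [3.142, 0.001, -0.139]
wrist_force: [0.4, 0.2, -0.0]
opening: 0.003
grip_force: 0.0
now jig [-2.376e+02 -1.000e-01  6.380e+01] F [ 0.4  0.2 -0. ] t 14.9 open 0.003 d [-0.0009 -0.0003 -0.0004] rot [0.     0.0006 0.0006]
clock: 15.9
tool_pos: [534.8, -30.3, 124.6]
eef_rot: [-3.142, 0.009, -0.14]
wrist_force: [-15.2, 2.3, 12.3]
opening: 0.006
grip_force: 7.5
now jig [-127.4   -0.3  124.6] F [-15.2   2.3  12.3] t 15.9 open 0.006 d [ 0.0009 -0.0008  0.0039] rot [-0.      0.0055  0.0002]
145 [-102.27047788 -130.43821798   88.87819484]
```

```bash
python3 -m crank '[{"translation":[0.008,0,0],"delta_rot":[0,0,0],"gripper":0},{"translation":[0.012,0,0],"delta_rot":[0,0,0],"gripper":0},{"translation":[0.012,0,0],"delta_rot":[0,0,0],"gripper":0},{"translation":[0.012,0,0],"delta_rot":[0,0,0],"gripper":0}]'
python3 -m crank '[{"translation":[-0.03,0,0],"delta_rot":[0,0,0],"gripper":0},{"translation":[-0.07,0,0],"delta_rot":[0,0,0],"gripper":0},{"translation":[-0.12,0,-0.03],"delta_rot":[0,0,0],"gripper":0},{"translation":[-0.17,0,-0.08],"delta_rot":[0,0,0],"gripper":0},{"translation":[-0.22,0,-0.13],"delta_rot":[0,0,0],"gripper":0},{"translation":[-0.25,0,-0.18],"delta_rot":[0,0,0],"gripper":0},{"translation":[-0.25,0,-0.2],"delta_rot":[0,0,0],"gripper":0},{"translation":[-0.25,0,-0.2],"delta_rot":[0,0,0],"gripper":0},{"translation":[-0.25,0,-0.2],"delta_rot":[0,0,0],"gripper":0}]'
python3 - <<'E'
from h import *
import rig
for n in('scene','top'):
    f=rig.grab_frame(n);g0=dict(np.load(n+'0.npz'))
    stop(f,121)
    for k in(g0,f):
        J=tojig(cloud(k).reshape(-1,3))
        for z0,z1,w in((40,60,"lo"),(85,102,"hi"),(132,152,"bar")):
            m=(J[:,0]<-75)&(J[:,0]>-140)&(abs(J[:,1])<170)&(J[:,2]>z0)&(J[:,2]<z1)
            if m.sum():print(n,w,m.sum(),np.median(J[m],0).round(1))
cv2.imwrite('pics/s6.png',cv2.resize(rig.grab_frame('scene')['frame'],(800,600)))
E
```

```text
clock: 16.28
tool_pos: [534.9, -30.4, 124.5]
eef_rot: [3.141, 0.016, -0.14]
wrist_force: [-20.8, 3.4, 16.4]
opening: 0.005
grip_force: 10.3
clock: 17.03
tool_pos: [444.5, -17.7, 203.8]
eef_rot: [-3.141, -0.003, -0.14]
wrist_force: [-0.3, -0.4, -0.0]
opening: 0.003
grip_force: 0.0
top y 126 [ 97.2  98.7 126.4 155.  155.5]
+y face 60 [153.1 153.5 154.1 154.6 155.2]
scene lo 378 [-103.1   29.8   50.3]
scene hi 365 [-104.6   16.8   93.7]
scene bar 135 [-104.4    8.   141.6]
scene lo 360 [-102.5   11.1   50.3]
scene hi 357 [-102.2   24.3   94.3]
scene bar 129 [-100.4    8.7  141.9]
top y 50 [ 92.5  93.1 119.3 148.3 149.6]
+y face 2 [134.4 135.9 138.5 141.1 142.7]
top lo 15 [-107.8  -63.9   46. ]
top hi 36 [-107.9   35.4   99.9]
top bar 89 [-109.1   -0.5  142.6]
top lo 32 [-107.1    4.9   49.6]
top hi 44 [-106.2   67.5   96.7]
top bar 87 [-105.5    0.2  143.6]
```

View pics/s6.png

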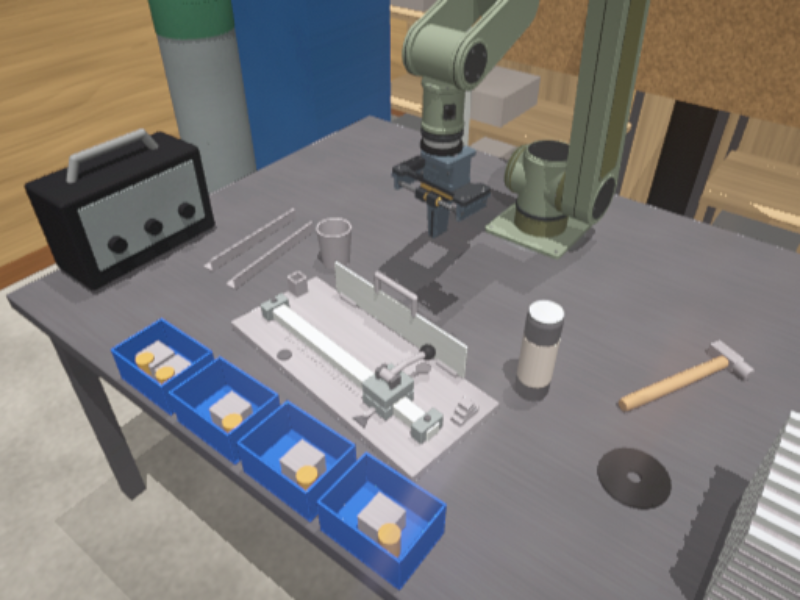

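The picture shows the guard upright, the lever down with its ball at (428,352), the stop at the triangle (365,418), and the tools untouched. In the top view the block's centre is at 120.9 mm against 120.5 mm for the triangle, so I'm handing in.

```bash
python3 -c "
import rig;print(rig.close_job())"
```

```text
the job is handed in; nothing more can be done
None
```

I handed the job in at about 17 s with the stop locked within about 2 mm of the triangle's line by the cameras, the lever down, the guard upright, the gripper clear and no tools or parts visibly moved; the hand-in returned no verdict.

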